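Key the coffee dripper into its brew stand and nest the filter

ROBOT

A 6-joint arm with a two-finger parallel gripper is mounted at the origin on the work surface. World frame = base frame: x ahead of the robot, y to its left, z up, the work surface at z = 0. Lengths are in m, angles in rad, forces in N, time in s.
With the tool pointing down it reaches from about 0.375 to 0.9 m from the base axis. Payload 3.1 kg.
Tool frame: the origin (TCP) lies between the finger pads; the fingertips stand robot.tip_extent ahead of it and the grasp point (between the pads) lies 3 mm ahead of it (robot.tip_extent is the distance from the TCP to the fingertips, in m); z points along the fingers, x is the direction in which the jaws open and shut, and the axes are right-handed (so a half turn about z gives the same grasp; the last joint's range is limited). The gripper opens to 87 mm and grips with 3 to 60 N. Pads are 19 mm wide; open, the fingers measure 117 mm over their backs; the gripper's body (75 mm by 190 mm) begins 51 mm behind the grasp point.
Start: joints at [1.036, 0.527, 1.433, -0, 1.181, -0.178], TCP at [0.218, 0.586, 0.245] pointing down, gripper open.
Joint ranges: [-3.08, 3.08], [-0.75, 2.2], [0.22, 2.44], [-1.43, 4.57], [0, 2.65], [-2.85, 2.85]. Speed limits (rad/s): [2.79, 2.79, 3.14, 3.14, 3.14, 3.14].

INTERFACE

Orientations are given as a unit quaternion [x, y, z, w].
In Python, from rig import robot, cams gives the robot as it stands.
- The arm moves only by the tool carry_out, never from a script. Its argument "steps" is a list of rows, each a list of 3 entries, a list of its own where there are three numbers: the shift along the world's x, y, z in cm, then the turn about the world's z in degrees, then the closure, from 0 (fully open) to 1 (shut). In form: [[[dx, dy, dz], spin, fingers], ...]. A call has 1 to 10 rows; each row shifts and turns the pose as measured when the row begins; what a row does not reach is not made up. A row lasts 1/10 s, in which the tool goes at most 50 mm and 8.59 degrees, less where a joint would pass 70% of its speed; a pose out of reach is approached as far as the arm can. A call with a gripper value outside its range is refused whole. The fingers move at their own pace and stop on an object; "squeeze" is the grip in N (left out, the last holds). Time passes only in rows, so rows that do not move let the fingers close. It gives the time, the measured TCP pose, the force and the opening at its end, in the units of the state.
- robot.get_obs(): the state, without advancing time (a new reading comes with each control period).
- cams.camera(name): name is "scene" or "top" or "wrist"; returns a dict with "pixels" (384x512x3 uint8, red, green, blue), "fx", "fy", "cx", "cy" (pixels), "eye" and "rotation" of the camera in the world. Camera axes: x right, y up, looking along -z (the intrinsics and any distortion apply to the point x, -y, -z); pixel columns grow to the right and rows downward; lengths in m; the calibration is good to about 2 mm. The wrist camera is an equidistant fisheye: a pixel r from the principal point sees the ray r / f radians off the axis. A picture is of the moment at which its call begins. There is no depth.
- robot.hand_in(): hands the job in, once; it reports no verdict.
The state is a dict: "time": time; "q": joint angles; "joint_velocities": joint speeds; "joint_torque": joint torques, N m; "position": TCP position; "tool_rot": TCP orientation; "ft_force": force on the tool from outside, world axes, zero at the start; "moment": the same for the moment, N m; "grip_width": finger opening in m.
Only numpy, scipy, OpenCV 4.12 (cv2) and the standard library are available. Lean on these libraries where they do the work, as an engineer would, in place of code of your own. Each camera call takes 0.05 s, during which the arm holds its last target. There are 200 camera calls.

TASK

Without lifting the blue dripper out of the brew stand, nudge its handle round, to the side where the green dispenser is not in the way, until its orange ears fall into the collar's slots, and press it down fully home. Then lower the steel filter basket, without dropping it, into the dripper so that it sits upright on the dripper's floor, and let go. Leave everything else standing where it is.

Things in the scene. Friction and masses are not known exactly. Their poses are not given: they have to be found in the camera images.
- stand: Dark steel brew stand, fixed on the cutting board, whose top is 20 mm above the table. Round foot 136 mm wide. Origin: centre of its underside, on the board; z up. Keyed collar about 112 mm across on top, with a 46 mm bore on the axis and four slots 9 mm deep, open outward and above: two wide (35 mm) towards its +y and -y, two narrow (20 mm) towards +x and -x.
- collar_top (a point): On the stand's axis at the height of the collar's white top face, 61 mm above the stand's origin, where the dripper's ears rest at the start; the slot floors are 9 mm lower.
- seal (a joint): Stiff rubber seal plate in the stand's bore, under the dripper's spigot: 0 as found, grows downward in m, about 0.0055 when the dripper is home. It yields to about 11 N in all and stays where it is pushed; the dripper's weight (2.3 to 4.1 N) alone does not push it home.
- dripper: Blue coffee dripper, 240 to 420 g, its spigot (44 mm wide, 20 mm long) in the bore. Origin: centre of the spigot's underside, z up. Four orange ears, 12 mm thick, undersides at 20 mm, reaching 53 mm from the axis: wide (30 mm) to its +y and -y, narrow (14 mm) to +x and -x. Turned 57 to 123 deg from the stand's +x at the start, ears on the collar, origin 41 mm above the stand's.
- dripper_handle (a point): On the dripper's only handle, a radial bar along its +x from 39 to 106 mm off the axis, 14 mm thick, 48 to 68 mm above the dripper's origin; this point is at 86 mm and 58 mm high. The dripper fits with its +x along the stand's +x or its -x; there it falls by itself to about 37 mm above the stand's origin and turns no more.
- dripper_floor (a point): Centre of the dripper's open cup's floor, 36 mm above its origin, 58 mm wide; rim at 72 mm, 78 mm wide inside, 84 mm outside. 7 to 10 N straight down here takes the dripper home, its origin 32 mm above the stand's.
- filter: Steel filter basket, 90 to 180 g, upright on the board among the bystanders. Tapered round cup, 50 mm wide below, 72 mm at the rim, 46 mm high. Origin: centre of its underside, z up. A black straight bar handle bridges the mouth along its x: 72 mm long, 10 mm thick, 70 to 84 mm above the origin, on posts at x = +-33 mm. Nested, its origin is 36 mm above the dripper's.
- dispenser: Bystander, loose: slim green push dispenser with white pump head, 34 mm wide, 138 mm high, origin under its centre. It stands 102 to 115 mm from the stand's axis, near the stand's +x or -x line (either), where the dripper's handle cannot pass it or end.
- tin: Bystander, loose: low tin with red lid, 52 mm wide, 42 mm high, origin under its centre; on the opposite side of the stand to the dispenser. The dripper's handle passes above it.
- kettle: Bystander, loose: gooseneck steel kettle, 148 mm wide at the foot, 156 mm high; spout towards its +y to 160 mm, handle towards -y to 121 mm from the axis; origin under its centre.
- gourd: Bystander, loose: lidded mustard-yellow ceramic gourd, 92 mm wide, 135 mm high, origin under its centre.
- jar: Bystander, loose: clip-lid glass jar, 88 mm wide (clip to 52 mm from the axis), 116 mm high, origin under its centre.
- mug: Bystander, loose: white mug, 78 mm wide, 85 mm high, handle towards its +y to about 75 mm from the axis, origin under its centre.
- sugar: Bystander, loose: white lidded sugar bowl, 92 mm wide, 87 mm high, origin under its centre.
Things that resemble listed ones, but are neither listed nor needed, are in the scene too. What is shaped like the dripper but turquoise is not meant.

How it is judged:
On the way, in this order (a step that is already met when the one before it is completed fails the run):
1. the dripper is keyed and pressed fully home, before the filter basket goes in (z of dripper in the frame of stand below 0.0345 m and angle between the x axis of dripper and the x axis of stand, either way round below 0.12 rad and horizontal distance between dripper and stand below 0.005 m and angle between dripper's own z axis and vertical below 0.06 rad and horizontal distance between filter and dripper above 0.05 m), for 0.2 s.
2. the filter basket is nested in the dripper (z of filter in the frame of dripper between 0.031 and 0.04 m and horizontal distance between filter and dripper below 0.008 m and angle between filter's own z axis and vertical below 0.1 rad), for 0.2 s.
At the end, for the whole second after the job is handed in: Dripper home: origin under 34.5 mm above the stand's, within 5 mm of its axis, x axes within 0.12 rad (either way round), tilt under 0.06 rad. Basket nested: origin 31 to 40 mm above the dripper's, within 8 mm of its axis, tilt under 0.1 rad. Both at rest, basket released (all of step 2 and z of dripper in the frame of stand below 0.0345 m and angle between the x axis of dripper and the x axis of stand, either way round below 0.12 rad and horizontal distance between dripper and stand below 0.005 m and angle between dripper's own z axis and vertical below 0.06 rad and linear speed of each of filter, dripper below 0.02 m/s and contact force between the fingers and filter below 0.2 N); the robot touches nothing.
It fails at once if a bystander is shifted by more than 25 mm (distance of any of dispenser, tin, kettle, gourd, jar, mug, sugar from where it was at the start of the episode above 0.025 m).
It fails at once if a bystander is tipped over (angle between any of dispenser, tin, kettle, gourd, jar, mug, sugar's own z axis and vertical above 0.4 rad).
It fails at once if the dripper is lifted out of the collar (z of dripper in the frame of stand above 0.06 m).
It fails at once if the filter basket is dropped (falls freely, faster than 0.6 m/s) (linear speed of filter above 0.6 m/s and contact force between the fingers and filter below 0.1 N).
It also fails if it takes over 67 s, if anything falls off the work surface, if the arm or the gripper's body presses on something with over 40 N, if the wrist force passes 120 N, or if a joint passes its speed limit or range.

## Working session

There is one attempt and no reset: what is moved stays moved. The work goes in short steps, Python scripts to look and compute and a tool call to move; the robot and the scene stay as the last step left them, time stands still between calls to the robot, and variables do not carry over. Pictures are saved under pics/ and viewed, about 8 in all and at most 12, crops included, and the job is handed in when it is done.

Besides the shell and the picture viewer there is one more tool, called after "Call:" by a JSON object that holds its "fn" and its "kwargs", one argument or row to a line. carry_out: Moves the arm, as the interface text tells. Its arguments: {"type":"object","properties":{"steps":{"type":"array"},"squeeze":{"type":"number"}},"required":["steps"]}

```bash
ls; mkdir -p pics
cat > h.py <<'E'
import numpy as np, cv2
from rig import robot, cams
def shot(n,f):
    c=cams.camera(n); cv2.imwrite('pics/'+f,c['pixels'][:,:,::-1]); np.save('pics/'+f+'.npy',c,allow_pickle=True); return c
def load(f): return np.load('pics/'+f+'.npy',allow_pickle=True).item()
def ray(c,u,v,wrist=False):
    x=(u-c['cx'])/c['fx']; y=(v-c['cy'])/c['fy']
    if wrist:
        r=np.hypot(x,y); k=np.sin(r)/r if r>1e-9 else 1; d=np.array([x*k,-y*k,-np.cos(r)])
    else: d=np.array([x,-y,-1.])
    return np.asarray(c['rotation'])@d
def at(c,u,v,z,wrist=False):
    d=ray(c,u,v,wrist); e=np.asarray(c['eye']); return e+d*(z-e[2])/d[2]
def proj(c,p,wrist=False):
    d=np.asarray(c['rotation']).T@(np.asarray(p)-c['eye']); x,y,z=d[0],-d[1],-d[2]
    if wrist:
        r=np.hypot(x,y); t=np.arctan2(r,z); return c['cx']+c['fx']*t*x/r, c['cy']+c['fy']*t*y/r
    return c['cx']+c['fx']*x/z, c['cy']+c['fy']*y/z
E
python3 - <<'E'
from h import *
a=shot('top','t1.png');b=shot('scene','s1.png')
for c in(a,b):print({k:np.round(v,3).tolist() for k,v in c.items() if k!='pixels'})
im=np.hstack([a['pixels'],b['pixels']]);cv2.imwrite('pics/ts1.png',cv2.resize(a['pixels'],(800,600),interpolation=cv2.INTER_CUBIC)[:,:,::-1])
cv2.imwrite('pics/ss1.png',cv2.resize(b['pixels'],(800,600),interpolation=cv2.INTER_CUBIC)[:,:,::-1])
print(robot.get_obs(),robot.tip_extent)
E
```

```text
pics
{'fx': 440.186, 'fy': 440.186, 'cx': 259.195, 'cy': 189.809, 'eye': [0.383, -0.013, 1.094], 'rotation': [0.054, -0.048, -0.699, 0.711]}
{'fx': 379.168, 'fy': 379.168, 'cx': 249.154, 'cy': 187.532, 'eye': [1.094, -0.406, 0.815], 'rotation': [0.326, 0.171, 0.414, 0.833]}
{'time': 0.1, 'q': array([ 1.03652528e+00,  5.28383604e-01,  1.43374084e+00, -9.01770097e-06,
        1.18142819e+00, -1.78542929e-01]), 'joint_velocities': array([ 0.00097476, -0.00333374, -0.00399653, -0.00042873,  0.0002589 ,
        0.00059599]), 'joint_torque': array([ 3.09859588e-04, -4.40988457e+01, -1.77151805e+01,  6.35103229e-02,
        5.33804332e-02, -5.16734815e-05]), 'position': array([0.21735576, 0.58533901, 0.24367367]), 'tool_rot': array([ 8.21056782e-01,  5.70845689e-01, -8.89454287e-04,  4.11422061e-04]), 'ft_force': array([ 0.64863179,  0.3742802 , -0.09804873]), 'moment': array([0.00843661, 0.02959803, 0.04997732]), 'grip_width': 0.08679791328651366} 0.022
```

View pics/ts1.png

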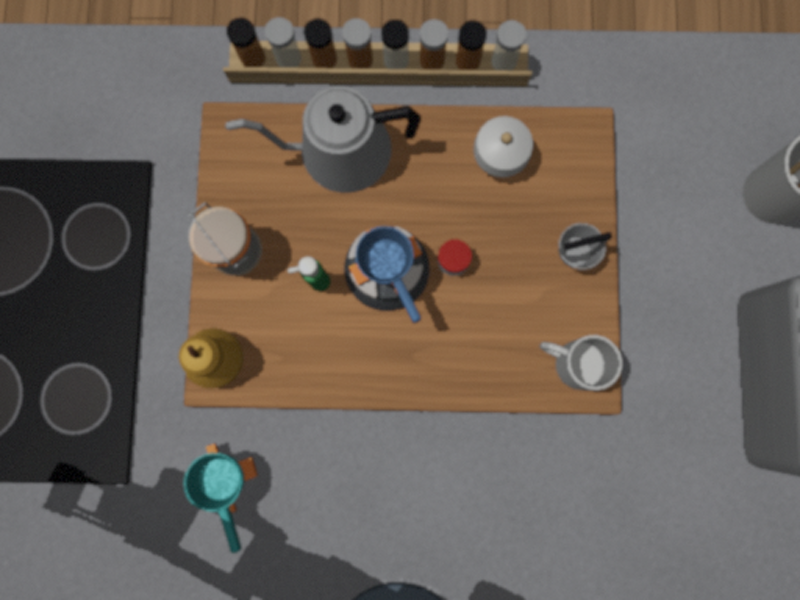

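View pics/ss1.png

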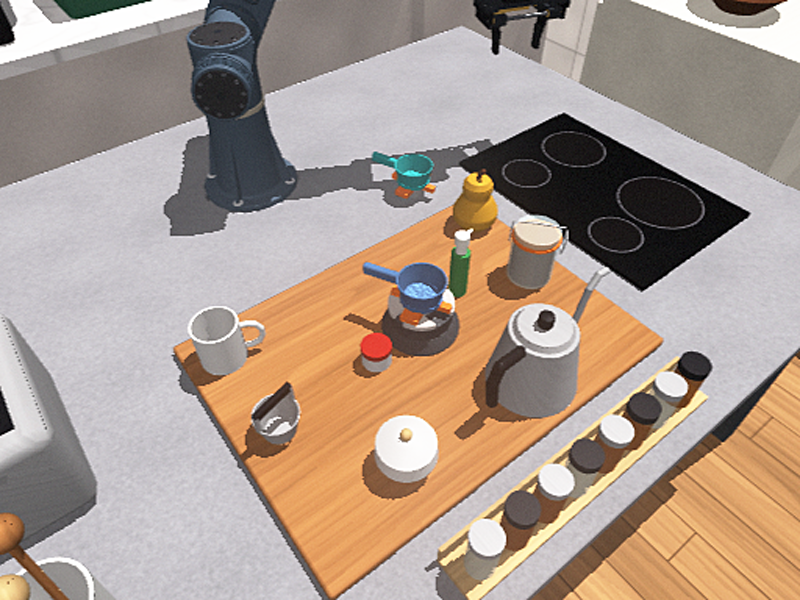

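```bash
python3 - <<'E'
s=open('h.py').read().replace("np.save(","c['rotation']=R.from_quat(c['rotation']).as_matrix() if np.size(c['rotation'])==4 else c['rotation']; np.save(").replace("import numpy as np, cv2","import numpy as np, cv2\nfrom scipy.spatial.transform import Rotation as R")
open('h.py','w').write(s)
E
python3 - <<'E'
from h import *
t=shot('top','t1.png'); s=shot('scene','s1.png'); k=512/800
P=lambda n,u,v,z:print(n,np.round(at(t,u*k,v*k,z),3))
P('dripper rim',386,257,.133);P('handle end',416,318,.129);P('foot ctr',387,267,.03);P('tin lid',455,256,.062);P('disp top',307,267,.158)
P('filter barL',563,246,.104);P('filter barR',609,238,.104);P('filter rim',583,247,.066);P('mug',594,362,.105);P('board corner',620,412,.02);P('disp foot',318,285,.02)
def cr(c,u,v,w,h,f,n): 
    i=c['pixels'][v:v+h,u:u+w,::-1]; return cv2.resize(i,(w*f,h*f),interpolation=cv2.INTER_CUBIC)
a=cr(t,190,120,90,100,5,0); b=cr(s,225,150,90,100,4,0)
f=cr(t,345,130,60,60,5,0)
o=np.zeros((500,760,3),np.uint8); o[:500,:450]=a; o[:300,455:755]=f
cv2.imwrite('pics/c1.png',o)
E
```

```text
dripper rim [0.58  0.025 0.133]
handle end [ 0.494 -0.019  0.129]
foot ctr [0.585 0.027 0.03 ]
tin lid [ 0.598 -0.078  0.062]
disp top [0.559 0.133 0.158]
filter barL [ 0.606 -0.234  0.104]
filter barR [ 0.619 -0.301  0.104]
filter rim [ 0.614 -0.273  0.066]
mug [ 0.437 -0.275  0.105]
board corner [ 0.366 -0.336  0.02 ]
disp foot [0.556 0.136 0.02 ]
```

View pics/c1.png

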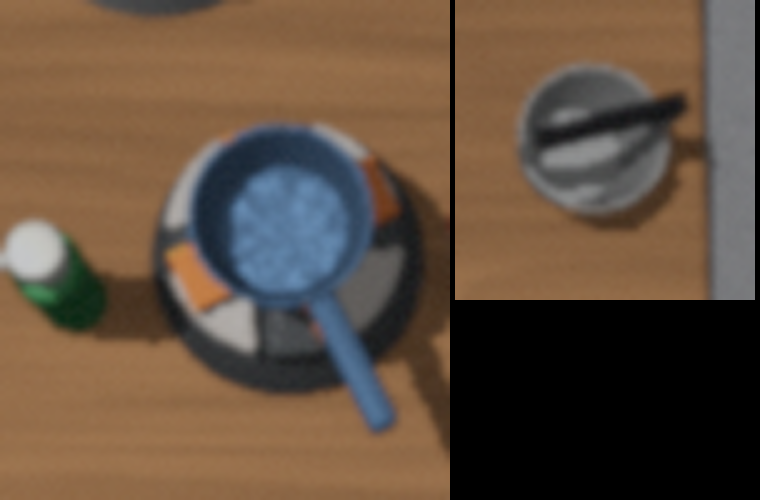

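Run:
```python
from h import *
t=load('t1.png'); p=t['pixels']; hsv=cv2.cvtColor(p,cv2.COLOR_RGB2HSV)
m=((hsv[...,0]>100)&(hsv[...,0]<125)&(hsv[...,1]>90)).astype(np.uint8)
m[:,:190]=0;m[:,290:]=0;m[:130]=0;m[215:]=0
v,u=np.nonzero(m)
w=np.array([at(t,a,b,.133)[:2] for a,b in zip(u,v)])
from scipy.optimize import minimize
# rim circle: handle-free top half fit
h=[];cen=np.array([.58,.025])
for it in range(3):
    d=w-cen;r=np.hypot(*d.T); body=w[r<.047]
    c,rad=cv2.minEnclosingCircle(body.astype(np.float32)*1000); cen=np.array(c)/1000
print('rim',cen,rad)
c10=cen; v2=[at(t,a,b,.129)[:2] for a,b in zip(u,v)]; v2=np.array(v2); d=v2-c10; r=np.hypot(*d.T); H=v2[(r>.055)]
print('handle ang',np.degrees(np.arctan2(*(H.mean(0)-c10)[::-1])), 'max r',r.max(), H.mean(0))
C=lambda x,y,z=.081:at(t,190+x/5,120+y/5,z)[:2]
for n,q in dict(b1=(260,350),b2=(333,352),l1=(165,228),l2=(165,250),r1=(400,228),r2=(403,248)).items():
    x=C(*q)-c10; print(n,np.round(x,3),np.degrees(np.arctan2(x[1],x[0])))
```

```text
rim [0.57785571 0.02228862] 46.395042419433594
handle ang -154.95097562799353 max r 0.09584091065924784 [ 0.51223734 -0.00837811]
b1 [-0.048  0.015] 162.64890628497545
b2 [-0.048 -0.019] -158.61534162314518
l1 [0.009 0.061] 81.53828630389219
l2 [-0.001  0.061] 91.35547623126182
r1 [ 0.011 -0.049] -77.63812747397252
r2 [ 0.001 -0.051] -88.54692410143925
```

Call:
{"fn": "carry_out", "kwargs": {
  "steps": [
    [[3,-5,0.5],-8,1],
    [[3,-5,0],-8,1],
    [[3,-5,0],-8,1],
    [[3,-5,0],-8,1],
    [[2,-5,0],-8,1],
    [[2,-5,0],0,1],
    [[2,-5,0],0,1],
    [[2,-5,0],0,1],
    [[2,-5,0],0,1],
    [[2,-5,0],0,1]
  ],
  "squeeze": 20
}}

```text
time: 1.2
position: [0.4318, 0.1338, 0.248]
tool_rot: [0.969, 0.248, 0.003, -0.001]
ft_force: [0.4, 0.0, -0.3]
grip_width: 0.0149
```

Call:
{"fn": "carry_out", "kwargs": {
  "steps": [
    [[2,-4,0],0,1],
    [[2,-4,0],0,1],
    [[2.1,-4,0],0,1],
    [[0,0,0],0,1],
    [[0,0,-4],0,1],
    [[0,0,-3.5],0,1],
    [[0,0,0],0,1]
  ]
}}

```text
time: 1.9
position: [0.4989, 0.001, 0.1732]
tool_rot: [0.97, 0.242, 0.008, 0.001]
ft_force: [-0.2, 0.2, 0.5]
grip_width: 0.0002
```

Run:
```python
from h import *
o=robot.get_obs(); print(o['position'],o['grip_width'])
c=shot('wrist','w1.png'); print(c['eye'],c['fx'],c['cx'],c['cy'])
cv2.imwrite('pics/w1b.png',cv2.resize(c['pixels'],(768,576),interpolation=cv2.INTER_CUBIC)[:,:,::-1])
S=np.array([.582,.025])
a=np.radians(206);print('tip',proj(c,[S[0]+.106*np.cos(a),S[1]+.106*np.sin(a),.129],1),'rim ctr',proj(c,[*S,.133],1),'tooltip',proj(c,o['position']-[0,0,.022],1))
```

```text
[0.49890843 0.00095303 0.17315701] 0.00024922321187140174
[0.45981227 0.06995115 0.31289728] 297.3186396354542 265.4189870347207 186.4404744793881
tip (np.float64(234.36416936195602), np.float64(238.05517149450503)) rim ctr (np.float64(382.18675674798646), np.float64(241.52852718186637)) tooltip (np.float64(265.534695093986), np.float64(233.85094826819153))
```

View pics/w1b.png

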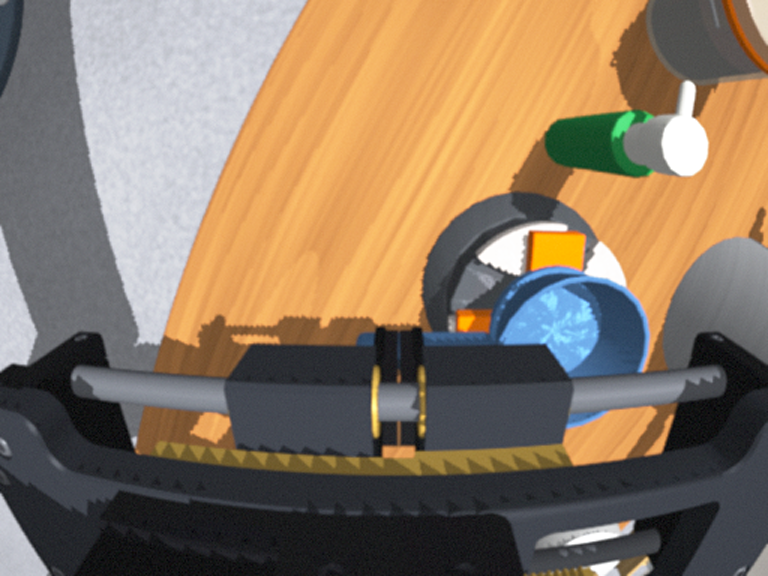

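Call:
{"fn": "carry_out", "kwargs": {
  "steps": [
    [[-1,2,0],0,1],
    [[0,0,0],0,1],
    [[0,0,0],0,1]
  ]
}}

```text
time: 2.25
position: [0.4921, 0.0221, 0.1787]
tool_rot: [0.97, 0.243, 0.012, 0.003]
ft_force: [-0.6, -0.4, 0.1]
grip_width: 0.0007
```

```bash
cat >> h.py <<'E'
def fitdrip(c,z0,wrist,ang0,S0,vis=None):
    """fit dripper xy and yaw by matching the blue silhouette; z0 = origin height"""
    from scipy.optimize import least_squares
    hsv=cv2.cvtColor(c['pixels'],cv2.COLOR_RGB2HSV)
    m=((hsv[...,0]>98)&(hsv[...,0]<122)&(hsv[...,1]>110)&(hsv[...,2]>40)).astype(np.uint8)
    n,l,st,_=cv2.connectedComponentsWithStats(m); u0,v0=proj(c,[*S0,z0+.04],wrist)
    return m,st
E
python3 - <<'E'
from h import *
o=robot.get_obs(); print(o['position'],R.from_quat(o['tool_rot']).as_euler('xyz',degrees=True))
c=shot('wrist','w2.png'); p=c['pixels']
hsv=cv2.cvtColor(p,cv2.COLOR_RGB2HSV); m=((hsv[...,0]>98)&(hsv[...,0]<122)&(hsv[...,1]>110)&(hsv[...,2]>60)).astype(np.uint8)
n,l,st,ce=cv2.connectedComponentsWithStats(m)
for i in range(1,n):
    if st[i,4]>60: print(st[i],ce[i])
for S in([.582,.025],[.579,.030]):
  a=np.radians(np.arange(0,360,45)); rim=[proj(c,[S[0]+.042*np.cos(x),S[1]+.042*np.sin(x),.133],1) for x in a]
  q=np.array([proj(c,[S[0]+.042*np.cos(x),S[1]+.042*np.sin(x),.133],1) for x in np.radians(range(360))]);print('rim bbox',q.min(0),q.max(0))
o=cv2.resize(p,(768,576),interpolation=cv2.INTER_CUBIC)[:,:,::-1].copy()
for S,col in(([.582,.025],(0,0,255)),([.579,.030],(0,255,0))):
  q=np.array([proj(c,[S[0]+.042*np.cos(x),S[1]+.042*np.sin(x),.133],1) for x in np.radians(range(360))]); cv2.polylines(o,[np.int32(q*1.5)],1,col)
  a=np.radians(206); q=np.array([proj(c,[S[0]+r*np.cos(a)-s*np.sin(a),S[1]+r*np.sin(a)+s*np.cos(a),.129],1) for r,s in((.042,.007),(.106,.007),(.106,-.007),(.042,-.007))]);cv2.polylines(o,[np.int32(q*1.5)],1,col)
cv2.imwrite('pics/w2b.png',o[180:500,230:720])
E
```

```text
[0.49207016 0.02214612 0.17873952] [179.29653976  -1.22632373  28.10051271]
[ 321  201   97   52 2596] [373.1729584  224.73844376]
[376 274  33  24 434] [388.64516129 283.76958525]
rim bbox [316.56545446 212.76629636] [417.5057683  305.13991689]
rim bbox [316.79376888 205.16644231] [418.6601504  299.85061041]
```

View pics/w2b.png

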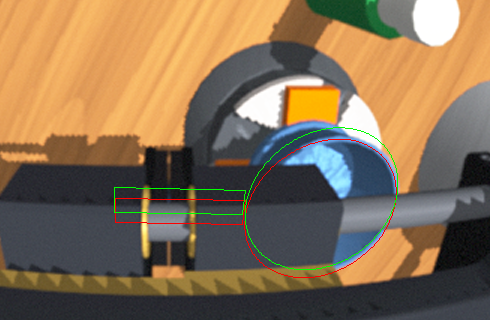

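```bash
python3 - <<'E'
s=open('h.py').read(); s=s[:s.index('def fitdrip')]
s+='''
def mask(c,lo=98,hi=122):
    h=cv2.cvtColor(c['pixels'],cv2.COLOR_RGB2HSV); return ((h[...,0]>lo)&(h[...,0]<hi)&(h[...,1]>90)&(h[...,2]>40)).astype(np.uint8)
def sil(c,S,a,z0,wrist=False,k=4):
    o=np.zeros((384*k,512*k),np.uint8); t=np.radians(np.arange(0,360,10)); e=np.array([np.cos(a),np.sin(a)]); n=np.array([-e[1],e[0]])
    cup=[[S[0]+r*np.cos(x),S[1]+r*np.sin(x),z0+z] for r,z in((.042,.072),(.034,.034)) for x in t]
    bar=[[*(S+r*e+w*n),z0+z] for r in(.039,.106) for w in(-.007,.007) for z in(.048,.068)]
    for P in(cup,bar):
        q=np.array([proj(c,p,wrist) for p in P]); cv2.fillConvexPoly(o,cv2.convexHull(np.int32(np.round((q+.5)*k))),255)
    return cv2.resize(o,(512,384),interpolation=cv2.INTER_AREA)/255.
def fit(cs,x0,z0):
    from scipy.optimize import minimize
    ms=[]
    for c in cs:
        m=mask(c); u,v=map(int,proj(c,[x0[0],x0[1],z0+.05])); w=np.zeros_like(m); w[v-50:v+50,u-50:u+50]=1; ms.append(m*w)
    f=lambda p:sum(np.abs(sil(c,p[:2]/1000,p[2]/100,z0)-m).sum() for c,m in zip(cs,ms))
    r=minimize(f,[x0[0]*1000,x0[1]*1000,x0[2]*100],method='Nelder-Mead',options=dict(initial_simplex=np.array([x0[0]*1e3,x0[1]*1e3,x0[2]*1e2])+np.array([[0,0,0],[6,0,0],[0,6,0],[0,0,10]]),maxiter=120))
    return r.x[:2]/1000,np.degrees(r.x[2]/100),r.fun,[m.sum() for m in ms]
'''
open('h.py','w').write(s)
E
python3 - <<'E'
from h import *
t,s=load('t1.png'),load('s1.png'); x0=[.58,.025,np.radians(206)]
for cs in([t],[s],[t,s]): print(fit(cs,x0,.061))
E
```

```text
(array([0.58211749, 0.02740884]), np.float64(207.65409526990325), np.float64(210.41176470588235), [np.uint64(1109)])
(array([0.58342684, 0.02833251]), np.float64(204.07867379029602), np.float64(654.1490196078431), [np.uint64(401)])
(array([0.58281511, 0.02732645]), np.float64(206.51137501057028), np.float64(867.7450980392157), [np.uint64(1109), np.uint64(401)])
```

Call:
{"fn": "carry_out", "kwargs": {
  "steps": [
    [[0,0,-3],0,1],
    [[0,0,-2.5],0,1],
    [[0,0,0],0,1],
    [[0,0,0],0,1]
  ]
}}

```text
time: 2.7
position: [0.4971, 0.0209, 0.1276]
tool_rot: [0.97, 0.243, 0.018, 0.006]
ft_force: [0.4, -0.6, 0.8]
grip_width: 0.0005
```

Call:
{"fn": "carry_out", "kwargs": {
  "steps": [
    [[0.3,-1,0],0,1],
    [[0.3,-0.9,0],0,1],
    [[0.4,-1,0],6,1],
    [[0.5,-1,0],6,1],
    [[0,0,0],0,1]
  ]
}}

```text
time: 3.2
position: [0.5156, -0.0224, 0.1325]
tool_rot: [0.938, 0.346, 0.022, 0.006]
ft_force: [-0.0, 0.7, -0.0]
grip_width: 0.0005
```

Call:
{"fn": "carry_out", "kwargs": {
  "steps": [
    [[0,0,-0.8],0,1],
    [[0,0,0],0,1]
  ]
}}

```text
time: 3.4
position: [0.5159, -0.0232, 0.125]
tool_rot: [0.939, 0.344, 0.022, 0.006]
ft_force: [-0.4, 0.6, 0.0]
grip_width: 0.0007
```

Run:
```python
from h import *
o=robot.get_obs(); print(o['position'],o['ft_force'],R.from_quat(o['tool_rot']).as_matrix().round(3).tolist())
t=shot('top','t2.png');s=shot('scene','s2.png')
a=cv2.resize(t['pixels'][110:230,190:310],(480,480),interpolation=cv2.INTER_CUBIC);b=cv2.resize(s['pixels'][140:240,220:300],(320,400),interpolation=cv2.INTER_CUBIC)
o=np.zeros((480,800,3),np.uint8);o[:,:480]=a;o[:400,480:]=b;cv2.imwrite('pics/x2.png',o[:,:,::-1])
```

```text
[ 0.51586793 -0.02318523  0.12500394] [-0.36470348  0.60886324  0.02200233] [[0.763, 0.645, 0.046], [0.645, -0.764, 0.004], [0.037, 0.027, -0.999]]
```

View pics/x2.png

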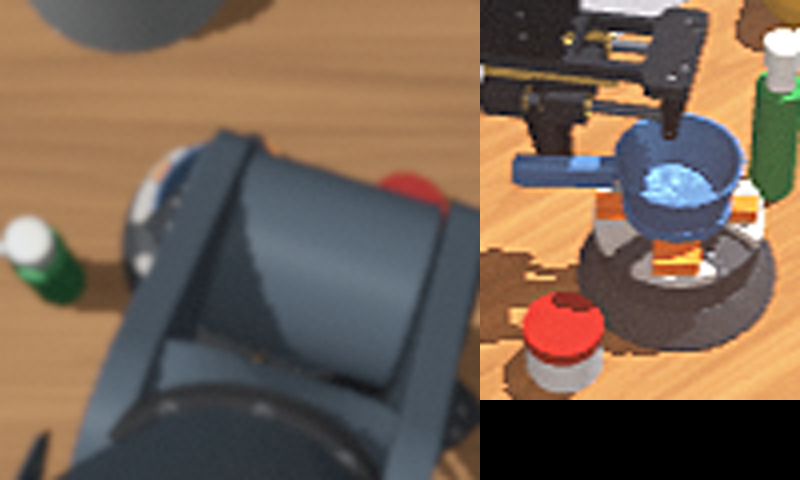

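Call:
{"fn": "carry_out", "kwargs": {
  "steps": [
    [[0.35,-0.6,-0.05],6,1],
    [[0.4,-0.5,-0.05],6,1],
    [[0.4,-0.45,-0.05],6,1],
    [[0.4,-0.4,-0.05],6,1],
    [[0.4,-0.35,-0.05],6,1],
    [[0,0,0],0,1]
  ]
}}

```text
time: 4.1
position: [0.5327, -0.0427, 0.1225]
tool_rot: [0.812, 0.584, 0.021, -0.002]
ft_force: [0.4, 1.1, 0.3]
grip_width: 0.0004
```

Run:
```python
from h import *
o=robot.get_obs(); print(o['position'],o['ft_force'],R.from_quat(o['tool_rot']).as_matrix().round(3).tolist())
s=shot('scene','s3.png')
for f,a in(('s2.png',230),('s3.png',250)):
  for z in(.061,.057): print(f,z,fit([load(f)],[.5825,.0275,np.radians(a)],z))
```

```text
[ 0.53268693 -0.04271917  0.12250255] [0.37766687 1.06329927 0.30679408] [[0.318, 0.948, 0.031], [0.948, -0.318, 0.028], [0.036, 0.02, -0.999]]
s2.png 0.061 (array([0.58349121, 0.02592579]), np.float64(229.2676845655619), np.float64(676.0666666666666), [np.uint64(409)])
s2.png 0.057 (array([0.5805622 , 0.02952377]), np.float64(231.62163233465282), np.float64(669.835294117647), [np.uint64(409)])
s3.png 0.061 (array([0.58448879, 0.02813248]), np.float64(247.1651424233357), np.float64(597.5607843137254), [np.uint64(502)])
s3.png 0.057 (array([0.58043488, 0.02969736]), np.float64(245.52535478616562), np.float64(588.6941176470588), [np.uint64(502)])
```

Call:
{"fn": "carry_out", "kwargs": {
  "steps": [
    [[0.35,-0.3,0],2,1],
    [[0.38,-0.26,0],2,1],
    [[0.4,-0.22,0],2,1],
    [[0.4,-0.18,0],2,1],
    [[0.3,-0.12,0],2,1],
    [[0,0,0],0,1]
  ]
}}

```text
time: 4.75
position: [0.5466, -0.0497, 0.1221]
tool_rot: [0.76, 0.649, 0.018, -0.008]
ft_force: [0.5, 0.0, 0.2]
grip_width: 0.0006
```

```bash
cat > look.py <<'E'
from h import *; import sys
o=robot.get_obs(); print(o['position'],o['ft_force'],R.from_quat(o['tool_rot']).as_matrix().round(3).tolist())
f,a=sys.argv[1],float(sys.argv[2]); s=shot('scene',f)
for z in(.061,.057,.052): print(z,fit([s],[.5825,.0275,np.radians(a)],z)[:3])
E
python3 look.py s4.png 260
```

```text
[ 0.54660517 -0.04974056  0.12207904] [0.53161162 0.01481869 0.22727075] [[0.156, 0.988, 0.017], [0.987, -0.157, 0.035], [0.037, 0.011, -0.999]]
0.061 (array([0.5849805, 0.0271251]), np.float64(256.936100966654), np.float64(655.5450980392156))
0.057 (array([0.58254418, 0.02948726]), np.float64(256.84554942603694), np.float64(646.0196078431372))
0.052 (array([0.57880541, 0.03310392]), np.float64(257.90895757560963), np.float64(638.4039215686274))
```

Call:
{"fn": "carry_out", "kwargs": {
  "steps": [
    [[0.28,-0.13,0],2,1],
    [[0.28,-0.12,0],2,1],
    [[0.28,-0.11,0],2,1],
    [[0.28,-0.1,0],2,1],
    [[0,0,0],0,1]
  ]
}}

```text
time: 5.3
position: [0.5542, -0.0522, 0.1217]
tool_rot: [0.714, 0.699, 0.015, -0.011]
ft_force: [0.0, -1.0, -0.4]
grip_width: 0.0004
```

```bash
python3 look.py s5.png 265
```

```text
[ 0.55423581 -0.05220872  0.12170545] [ 0.03456354 -1.00113135 -0.3885642 ] [[0.021, 1.0, 0.006], [0.999, -0.021, 0.038], [0.038, 0.005, -0.999]]
0.061 (array([0.58524745, 0.02771602]), np.float64(262.60796017025916), np.float64(673.7803921568627))
0.057 (array([0.58183694, 0.0308827 ]), np.float64(262.25976863833483), np.float64(667.2078431372549))
0.052 (array([0.57846447, 0.03329265]), np.float64(262.87338502619986), np.float64(654.7764705882353))
```

Call:
{"fn": "carry_out", "kwargs": {
  "steps": [
    [[0.3,-0.08,0],1,1],
    [[0.3,-0.08,0],2,1],
    [[0.3,-0.06,0],2,1],
    [[0.3,-0.05,0],2,1],
    [[0,0,0],0,1]
  ]
}}

```text
time: 5.85
position: [0.5645, -0.0542, 0.1214]
tool_rot: [0.67, 0.742, 0.013, -0.014]
ft_force: [0.3, 0.2, 0.5]
grip_width: 0.0008
```

```bash
python3 look.py s6.png 268
```

```text
[ 0.5645496  -0.05417939  0.12144925] [0.32870723 0.20896573 0.54131781] [[-0.103, 0.995, -0.003], [0.994, 0.103, 0.038], [0.038, 0.001, -0.999]]
0.061 (array([0.58580213, 0.02809169]), np.float64(270.05132121731145), np.float64(672.6588235294117))
0.057 (array([0.58272294, 0.03108184]), np.float64(269.75341257796646), np.float64(665.7725490196078))
0.052 (array([0.58026223, 0.03423859]), np.float64(268.3249379883951), np.float64(656.4549019607844))
```

Call:
{"fn": "carry_out", "kwargs": {
  "steps": [
    [[0.3,-0.02,0],0,1],
    [[0.3,0,0],0,1],
    [[0.3,0,0],0,1],
    [[0,0,0],0,1]
  ]
}}

```text
time: 6.3
position: [0.5738, -0.0541, 0.1214]
tool_rot: [0.671, 0.742, 0.013, -0.014]
ft_force: [0.2, -0.7, -0.1]
grip_width: 0.0006
```

```bash
python3 look.py s7.png 274
```

```text
[ 0.57380233 -0.05412098  0.12143479] [ 0.2079633  -0.7053935  -0.08990048] [[-0.1, 0.995, -0.003], [0.994, 0.1, 0.039], [0.039, 0.001, -0.999]]
0.061 (array([0.58709722, 0.02511574]), np.float64(276.93994547655865), np.float64(715.7176470588236))
0.057 (array([0.58404828, 0.02822787]), np.float64(277.9628653141081), np.float64(705.3411764705882))
0.052 (array([0.57989293, 0.03294827]), np.float64(278.29278927741274), np.float64(697.6627450980392))
```

Call:
{"fn": "carry_out", "kwargs": {
  "steps": [
    [[0.25,0,0],0,1],
    [[0.25,0,0],0,1],
    [[0,0,0],0,1]
  ]
}}

```text
time: 6.65
position: [0.5782, -0.0538, 0.1213]
tool_rot: [0.67, 0.742, 0.013, -0.015]
ft_force: [-1.2, 0.4, 0.4]
grip_width: 0.0006
```

```bash
python3 look.py s8.png 278
```

```text
[ 0.5782059  -0.0538218   0.12127784] [-1.20813856  0.40592414  0.43042917] [[-0.101, 0.995, -0.005], [0.994, 0.101, 0.039], [0.039, -0.001, -0.999]]
0.061 (array([0.58711643, 0.02517425]), np.float64(279.6699699036126), np.float64(748.4117647058823))
0.057 (array([0.58441398, 0.03029038]), np.float64(279.4364348250701), np.float64(740.0235294117647))
0.052 (array([0.581474  , 0.03132124]), np.float64(279.9812443172169), np.float64(726.3921568627451))
```

Call:
{"fn": "carry_out", "kwargs": {
  "steps": [
    [[0.25,0,0],0,1],
    [[0.25,0,0],0,1],
    [[0,0,0],0,1]
  ]
}}

```text
time: 7.0
position: [0.5801, -0.0541, 0.1211]
tool_rot: [0.67, 0.742, 0.01, -0.018]
ft_force: [-1.2, -1.0, 0.2]
grip_width: 0.0004
```

```bash
python3 look.py s9.png 280
```

```text
[ 0.58007684 -0.05412359  0.12106925] [-1.18890225 -0.9809455   0.24605338] [[-0.102, 0.995, -0.013], [0.994, 0.102, 0.039], [0.04, -0.009, -0.999]]
0.061 (array([0.58781319, 0.02552146]), np.float64(280.73730436198167), np.float64(736.4666666666667))
0.057 (array([0.58586111, 0.02886111]), np.float64(280.66314559621617), np.float64(727.3960784313725))
0.052 (array([0.58050785, 0.03305075]), np.float64(281.9160272505846), np.float64(714.1490196078431))
```

Call:
{"fn": "carry_out", "kwargs": {
  "steps": [
    [[-1,0,0],0,1],
    [[-1,0,0],0,1],
    [[0,0,3],0,1],
    [[0,0,4],0,1],
    [[0,-3,4],0,1],
    [[0,-5,1],0,1],
    [[0,-5,0],0,1],
    [[0,-4,0],0,1],
    [[0,0,0],0,1]
  ]
}}

```text
time: 7.95
position: [0.5576, -0.227, 0.2466]
tool_rot: [0.669, 0.743, 0.014, -0.012]
ft_force: [0.6, 1.0, 0.1]
grip_width: 0.0006
```

Run:
```python
from h import *
o=robot.get_obs(); print(o['position'],o['ft_force'],R.from_quat(o['tool_rot']).as_matrix().round(3).tolist())
t=shot('top','t3.png');s=shot('scene','s10.png')
for z in(.061,.057): print([fit(c,[.5825,.0275,np.radians(278)],z) for c in([t],[s],[t,s])])
a=cv2.resize(t['pixels'][110:230,190:310],(480,480),interpolation=cv2.INTER_CUBIC);b=cv2.resize(s['pixels'][140:240,220:300],(320,400),interpolation=cv2.INTER_CUBIC)
o=np.zeros((480,800,3),np.uint8);o[:,:480]=a;o[:400,480:]=b;cv2.imwrite('pics/x3.png',o[:,:,::-1])
```

```text
[ 0.5576038  -0.22699846  0.24664905] [0.5921337  0.99829764 0.0962053 ] [[-0.104, 0.995, 0.0], [0.994, 0.104, 0.036], [0.036, 0.004, -0.999]]
[(array([0.58356621, 0.0266625 ]), np.float64(278.2824745463057), np.float64(275.89803921568625), [np.uint64(1054)]), (array([0.56809155, 0.03328136]), np.float64(288.13513930745125), np.float64(782.1372549019609), [np.uint64(266)]), (array([0.58129955, 0.02773372]), np.float64(281.7674674365003), np.float64(1070.172549019608), [np.uint64(1054), np.uint64(266)])]
[(array([0.58526849, 0.0275684 ]), np.float64(278.77898098070665), np.float64(265.235294117647), [np.uint64(1054)]), (array([0.56811496, 0.03681792]), np.float64(284.1924344852603), np.float64(771.8980392156864), [np.uint64(266)]), (array([0.58211432, 0.02906487]), np.float64(280.81685248243224), np.float64(1041.1803921568628), [np.uint64(1054), np.uint64(266)])]
```

View pics/x3.png

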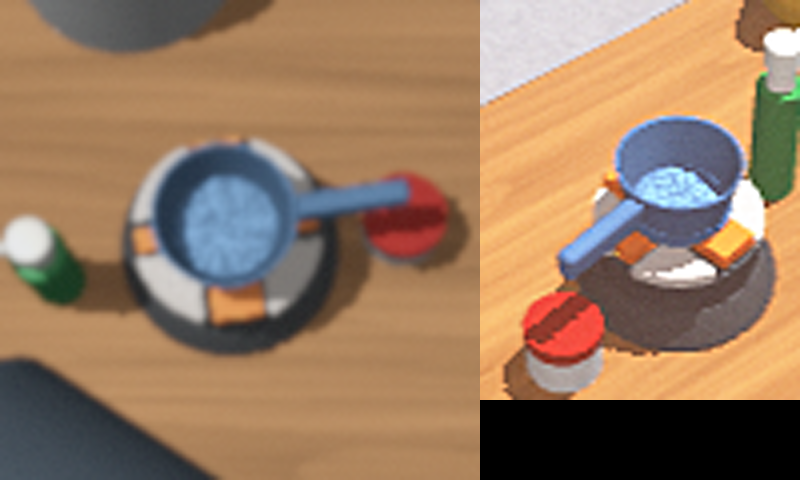

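Call:
{"fn": "carry_out", "kwargs": {
  "steps": [
    [[0.4,4.5,0],0,1],
    [[0.4,4.5,0],0,1],
    [[0.4,4.5,0],0,1],
    [[0.5,4.5,0],0,1],
    [[0.5,4,0],0,1],
    [[0.2,2,0],0,1],
    [[0,0,0],0,1]
  ]
}}

```text
time: 8.75
position: [0.5738, 0.0368, 0.2435]
tool_rot: [0.666, 0.745, 0.015, -0.018]
ft_force: [1.5, -1.2, -0.0]
grip_width: 0.0004
```

Call:
{"fn": "carry_out", "kwargs": {
  "steps": [
    [[0.9,-0.9,0],0,1],
    [[0,0,-3.5],0,1],
    [[0,0,-3.5],0,1],
    [[0,0,-2.5],0,1],
    [[0,0,0],0,1]
  ]
}}

```text
time: 9.25
position: [0.5852, 0.0246, 0.1472]
tool_rot: [0.665, 0.746, 0.017, -0.015]
ft_force: [0.3, 0.0, -0.2]
grip_width: 0.0006
```

Call:
{"fn": "carry_out", "kwargs": {
  "steps": [
    [[-0.2,0.2,-1.2],0,1],
    [[0,0,-0.7],0,1],
    [[0,0,-0.5],0,1],
    [[0,0,0],0,1]
  ]
}}

```text
time: 9.65
position: [0.5857, 0.0235, 0.1239]
tool_rot: [0.666, 0.745, 0.018, -0.012]
ft_force: [-0.5, -0.5, 0.1]
grip_width: 0.0002
```

Call:
{"fn": "carry_out", "kwargs": {
  "steps": [
    [[-0.2,0.4,0],0,1],
    [[0,0,-0.3],0,1],
    [[0,0,-0.3],0,1],
    [[0,0,-0.2],0,1],
    [[0,0,0],0,1]
  ]
}}

```text
time: 10.15
position: [0.5851, 0.0281, 0.1176]
tool_rot: [0.666, 0.746, 0.019, -0.01]
ft_force: [0.5, -0.3, -0.1]
grip_width: 0.0003
```

Call:
{"fn": "carry_out", "kwargs": {
  "steps": [
    [[0,0,-0.2],0,1],
    [[0,0,-0.2],0,1],
    [[0,0,-0.2],0,1]
  ]
}}

```text
time: 10.45
position: [0.5855, 0.0281, 0.1133]
tool_rot: [0.666, 0.746, 0.02, -0.01]
ft_force: [-2.1, -0.3, 7.9]
grip_width: 0.0003
```

Contact (7.9 N). Continue gently.

Call:
{"fn": "carry_out", "kwargs": {
  "steps": [
    [[0,0,-0.2],0,1],
    [[0,0,-0.2],0,1]
  ]
}}

```text
time: 10.65
position: [0.5854, 0.0281, 0.1112]
tool_rot: [0.666, 0.746, 0.02, -0.01]
ft_force: [-2.2, -0.5, 7.6]
grip_width: 0.0008
```

Call:
{"fn": "carry_out", "kwargs": {
  "steps": [
    [[0,0,-0.2],0,1],
    [[0,0,-0.2],0,1]
  ]
}}

```text
time: 10.85
position: [0.5854, 0.0282, 0.1104]
tool_rot: [0.666, 0.746, 0.02, -0.01]
ft_force: [-4.4, -0.4, 18.4]
grip_width: 0.0007
```

Call:
{"fn": "carry_out", "kwargs": {
  "steps": [
    [[0,0,2],0,1],
    [[0,0,4],0,1],
    [[0,0,4.5],0,1],
    [[0,-3,2],-8,1],
    [[0,-5,0],-8,1],
    [[0,-5,0],-8,0],
    [[0,-4,0],-8,0],
    [[0,0,0],0,0]
  ]
}}

```text
time: 11.65
position: [0.5849, -0.1467, 0.2421]
tool_rot: [0.85, 0.526, 0.024, -0.002]
ft_force: [-0.6, -0.1, -0.6]
grip_width: 0.0168
```

Run:
```python
from h import *
o=robot.get_obs(); print(o['position'],o['q'].round(2),R.from_quat(o['tool_rot']).as_matrix().round(3).tolist())
t1=load('t1.png'); p=t1['pixels'][130:190,345:405].astype(int); 
m=(p.max(2)<60).astype(np.uint8); n,l,st,ce=cv2.connectedComponentsWithStats(m); 
for i in range(1,n):
    if st[i,4]>15:
        v,u=np.nonzero(l==i); w=np.array([at(t1,345+a,130+b,.104)[:2] for a,b in zip(u,v)],np.float32)
        r=cv2.minAreaRect(w*1000); e=np.linalg.eigh(np.cov(w.T))[1][:,1]; print(st[i],r,np.degrees(np.arctan2(e[1],e[0])),w.mean(0))
t=shot('top','t4.png')
for z in(.057,.052): print(z,fit([t],[.5825,.0275,np.radians(278)],z))
s=shot('scene','s11.png'); cv2.imwrite('pics/x4.png',np.hstack([cv2.resize(c['pixels'][y:y+100,x:x+100],(400,400),interpolation=cv2.INTER_CUBIC) for c,x,y in((t,200,110),(s,220,140))])[:,:,::-1])
```

```text
[ 0.58486718 -0.1466845   0.24207297] [-0.45  0.49  1.52  0.05  1.11 -1.58] [[0.446, 0.894, 0.04], [0.894, -0.447, 0.028], [0.043, 0.023, -0.999]]
[ 16  19  30  11 121] ((613.1337280273438, -268.7154541015625), (14.163371086120605, 70.0899429321289), 12.400273323059082) 103.09585867404441 [ 0.6151268  -0.27004915]
0.057 (array([0.58280169, 0.02977418]), np.float64(278.9320394500453), np.float64(285.4235294117647), [np.uint64(1036)])
0.052 (array([0.58349544, 0.02842374]), np.float64(279.6484145443608), np.float64(271.5960784313725), [np.uint64(1036)])
```

View pics/x4.png

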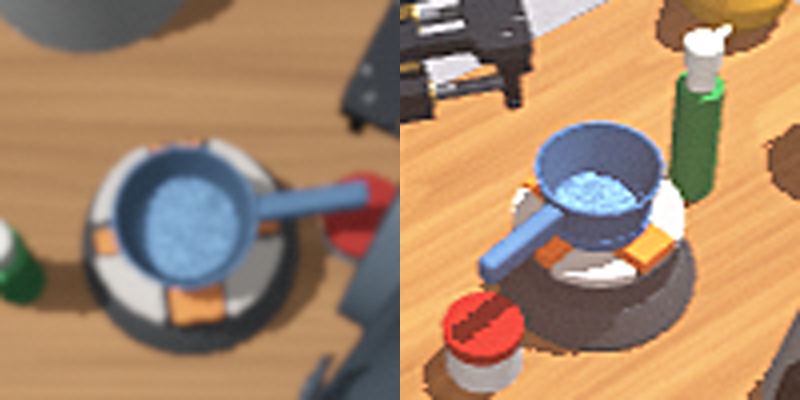

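Call:
{"fn": "carry_out", "kwargs": {
  "steps": [
    [[0.6,-3,0],-8,0],
    [[0.6,-3,0],-8,0],
    [[0.6,-2.5,0],-8,0],
    [[0.5,-1.5,0],-8,0],
    [[0.3,-0.8,0],-8,0],
    [[0,0,0],-8,0],
    [[0,0,0],0,0]
  ]
}}

```text
time: 12.45
position: [0.6101, -0.239, 0.2383]
tool_rot: [0.991, 0.132, 0.023, 0.0]
ft_force: [0.3, -0.0, -0.2]
grip_width: 0.0802
```

Call:
{"fn": "carry_out", "kwargs": {
  "steps": [
    [[0.2,-1.7,-2],-2.5,0],
    [[0.1,-1,-3],0,0],
    [[0,0,-3],0,0],
    [[0,0,-2],0,0],
    [[0,0,0],0,0]
  ]
}}

```text
time: 12.95
position: [0.6148, -0.2576, 0.1362]
tool_rot: [0.992, 0.124, 0.024, -0.0]
ft_force: [-0.1, 0.9, -1.0]
grip_width: 0.0869
```

Call:
{"fn": "carry_out", "kwargs": {
  "steps": [
    [[-0.2,-0.9,0],-1,0],
    [[0,0,0],0,0]
  ]
}}

```text
time: 13.15
position: [0.6134, -0.2653, 0.137]
tool_rot: [0.993, 0.118, 0.024, -0.0]
ft_force: [1.0, 1.3, -0.3]
grip_width: 0.0866
```

Run:
```python
from h import *
o=robot.get_obs(); print(o['position'],o['tool_rot'].round(3))
s=shot('scene','s12.png'); w=shot('wrist','w3.png')
a=cv2.resize(s['pixels'][210:310,130:230],(400,400),interpolation=cv2.INTER_CUBIC)
b=cv2.resize(w['pixels'][180:280,215:315],(400,400),interpolation=cv2.INTER_CUBIC)
for c,wr in((s,0),(w,1)):
    for z in(.104,.09): print([np.round(proj(c,[.6135+r*np.cos(np.radians(102.5)),-.2685+r*np.sin(np.radians(102.5)),z],wr),1).tolist() for r in(-.036,0,.036)])
    print('tip',proj(c,o['position']-[-.001,0,.022],wr))
cv2.imwrite('pics/x5.png',np.hstack([a,b])[:,:,::-1])
```

```text
[ 0.61342338 -0.26525698  0.13699512] [ 0.993  0.118  0.024 -0.   ]
[[160.9, 265.2], [173.5, 254.4], [185.5, 244.1]]
[[162.1, 268.6], [174.5, 257.9], [186.3, 247.6]]
tip (np.float64(174.1732225927761), np.float64(251.16311310877114))
[[261.2, 277.3], [261.8, 231.1], [262.7, 176.9]]
[[260.5, 266.7], [261.1, 222.3], [261.9, 171.3]]
tip (np.float64(265.20085787011527), np.float64(234.4444331383033))
```

View pics/x5.png

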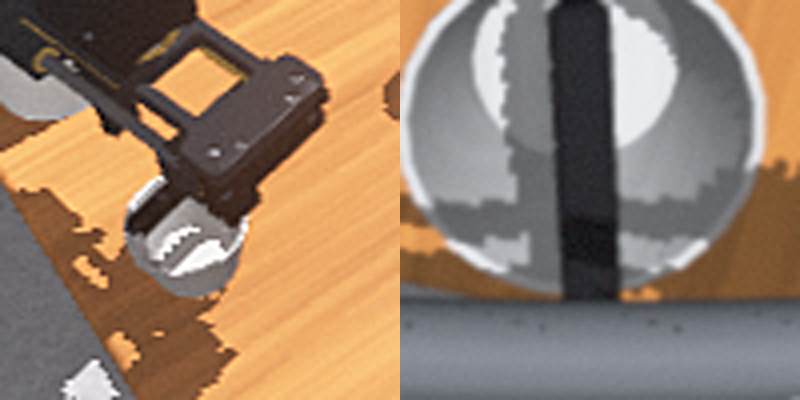

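Call:
{"fn": "carry_out", "kwargs": {
  "steps": [
    [[0,-0.2,-1.8],0,0],
    [[0,0,-1.2],0,0],
    [[0,0,-0.4],0,0],
    [[0,0,0],0,0]
  ]
}}

```text
time: 13.65
position: [0.6161, -0.2679, 0.1072]
tool_rot: [0.993, 0.119, 0.027, 0.002]
ft_force: [-0.1, 0.3, -0.3]
grip_width: 0.0867
```

Call:
{"fn": "carry_out", "kwargs": {
  "steps": [
    [[-0.2,0,-0.7],0,0],
    [[0,0,0],0,0],
    [[0,0,0],0,0.5],
    [[0,0,0],0,0.7],
    [[0,0,0],0,0.9],
    [[0,0,0],0,1],
    [[0,0,0],0,1],
    [[0,0,0],0,1]
  ],
  "squeeze": 25
}}

```text
time: 14.45
position: [0.615, -0.2684, 0.1018]
tool_rot: [0.992, 0.119, 0.029, 0.004]
ft_force: [0.2, 0.4, 0.7]
grip_width: 0.0467
```

Call:
{"fn": "carry_out", "kwargs": {
  "steps": [
    [[0,0,0],0,1],
    [[0,0,0],0,1],
    [[0,0,0],0,1],
    [[0,0,0],0,1],
    [[0,0,0],0,1],
    [[0,0,0],0,1],
    [[0,0,0],0,1]
  ]
}}

```text
time: 15.15
position: [0.6149, -0.2685, 0.1018]
tool_rot: [0.992, 0.119, 0.029, 0.004]
ft_force: [0.1, 0.3, 0.8]
grip_width: 0.0097
```

Call:
{"fn": "carry_out", "kwargs": {
  "steps": [
    [[0,0,1],0,1],
    [[0,0,2],0,1],
    [[0,0,3],0,1],
    [[0,0,3],0,1],
    [[0,0,3],0,1],
    [[0,0,1.5],0,1],
    [[0,0,0],0,1]
  ]
}}

```text
time: 15.85
position: [0.6121, -0.2662, 0.2417]
tool_rot: [0.993, 0.119, 0.026, 0.001]
ft_force: [0.3, 0.0, -1.7]
grip_width: 0.01
```

Call:
{"fn": "carry_out", "kwargs": {
  "steps": [
    [[-0.3,2,0],0,1],
    [[-0.4,3.5,0],0,1],
    [[-0.4,4,0],0,1],
    [[-0.4,4,0],0,1],
    [[-0.4,4,0],0,1],
    [[-0.3,3.5,0],0,1],
    [[-0.2,3,0],0,1],
    [[-0.1,2,0],0,1],
    [[0,0.5,0],0,1],
    [[0,0,0],0,1]
  ]
}}

```text
time: 16.85
position: [0.5711, 0.0188, 0.23]
tool_rot: [0.993, 0.119, 0.014, -0.006]
ft_force: [-0.3, -0.2, -1.6]
grip_width: 0.0101
```

Call:
{"fn": "carry_out", "kwargs": {
  "steps": [
    [[0.6,0.5,0.3],0,1],
    [[0.6,0.4,0],0,1],
    [[0,0,0],0,1]
  ]
}}

```text
time: 17.15
position: [0.5841, 0.0265, 0.2324]
tool_rot: [0.993, 0.117, 0.014, -0.006]
ft_force: [0.4, 0.1, -2.4]
grip_width: 0.0101
```

```bash
cat > chk.py <<'E'
from h import *; import sys
o=robot.get_obs(); p=o['position']; print(p,o['ft_force'],R.from_quat(o['tool_rot']).as_matrix()[:,2].round(3))
s=shot('scene',sys.argv[1]+'s.png'); w=shot('wrist',sys.argv[1]+'w.png')
print(p.round(4)); zf=p[2]-.0818
D=np.array([.5835,.0285])
o4=[]
for c,wr,(x,y,n) in((s,0,(205,95,110)),(w,1,(190,150,150))):
    k=4 if not wr else 440/150
    i=cv2.resize(c['pixels'][y:y+n,x:x+n],(440,440),interpolation=cv2.INTER_CUBIC)[:,:,::-1].copy(); k=440/n
    for cc,r,z,col in((D,.042,.124,(0,255,255)),(p[:2],.036,zf+.046,(0,0,255)),(p[:2],.025,zf,(0,255,0))):
        q=np.array([proj(c,[cc[0]+r*np.cos(a),cc[1]+r*np.sin(a),z],wr) for a in np.radians(range(0,360,5))])
        cv2.polylines(i,[np.int32((q+.5-[x,y])*k)],1,col)
    o4.append(i)
cv2.imwrite('pics/'+sys.argv[1]+'.png',np.hstack(o4)[:,:800])
E
sed -i 's/(440,440)/(400,400)/;s/440\/n/400\/n/' chk.py; python3 chk.py k1
```

```text
[0.58411048 0.026466   0.23235233] [ 0.44628851  0.11045408 -2.38374395] [ 0.026  0.014 -1.   ]
[0.5841 0.0265 0.2324]
```

View pics/k1.png

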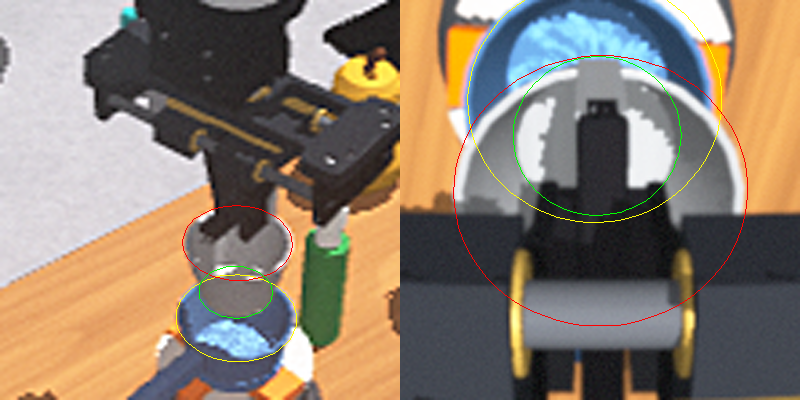

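Call:
{"fn": "carry_out", "kwargs": {
  "steps": [
    [[0.1,0.3,0],0,1],
    [[0,0,-1.5],0,1],
    [[0,0,-1.5],0,1],
    [[0,0,0],0,1]
  ]
}}

```text
time: 17.65
position: [0.5851, 0.0277, 0.2022]
tool_rot: [0.993, 0.116, 0.014, -0.005]
ft_force: [-0.0, -0.4, -2.1]
grip_width: 0.01
```

Call:
{"fn": "carry_out", "kwargs": {
  "steps": [
    [[0,0.2,-0.7],0,1],
    [[0,0,-0.6],0,1],
    [[0,0,-0.4],0,1],
    [[0,0,0],0,1]
  ]
}}

```text
time: 18.05
position: [0.586, 0.0295, 0.1853]
tool_rot: [0.993, 0.115, 0.015, -0.005]
ft_force: [0.2, -0.7, -1.5]
grip_width: 0.0097
```

Call:
{"fn": "carry_out", "kwargs": {
  "steps": [
    [[-0.15,0,-0.2],0,1],
    [[0,0,-0.3],0,1],
    [[0,0,-0.2],0,1],
    [[0,0,0],0,1]
  ]
}}

```text
time: 18.45
position: [0.5849, 0.0294, 0.1785]
tool_rot: [0.993, 0.115, 0.016, -0.005]
ft_force: [-0.4, -0.1, -2.2]
grip_width: 0.0102
```

```bash
python3 chk.py k2; python3 -c "
import cv2;i=cv2.imread('pics/k2.png');print(i.shape)"
```

```text
[0.58485322 0.02942298 0.1785326 ] [-0.41507314 -0.09134319 -2.18613154] [ 0.03   0.013 -0.999]
[0.5849 0.0294 0.1785]
(400, 800, 3)
```

View pics/k2.png

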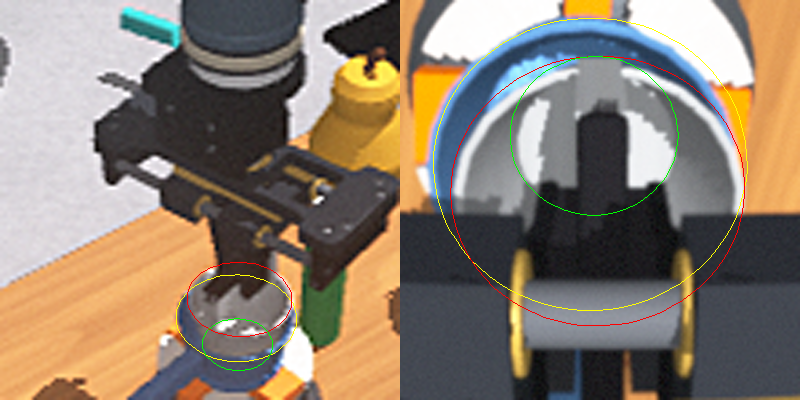

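Call:
{"fn": "carry_out", "kwargs": {
  "steps": [
    [[-0.2,0,0],0,1],
    [[0,0,-0.2],0,1],
    [[0,0,-0.2],0,1],
    [[0,0,0],0,1]
  ]
}}

```text
time: 18.95
position: [0.5831, 0.0294, 0.1748]
tool_rot: [0.993, 0.116, 0.016, -0.005]
ft_force: [-0.7, -0.9, -2.8]
grip_width: 0.0103
```

Call:
{"fn": "carry_out", "kwargs": {
  "steps": [
    [[0,0,-0.2],0,1],
    [[0,0,-0.15],0,1],
    [[0,0,0],0,1]
  ]
}}

```text
time: 19.25
position: [0.5831, 0.0293, 0.1709]
tool_rot: [0.993, 0.115, 0.016, -0.005]
ft_force: [0.8, 0.1, -1.7]
grip_width: 0.0098
```

Call:
{"fn": "carry_out", "kwargs": {
  "steps": [
    [[0,0,-0.15],0,1],
    [[0,0,-0.15],0,1]
  ]
}}

```text
time: 19.45
position: [0.5842, 0.0299, 0.1696]
tool_rot: [0.993, 0.115, 0.018, -0.005]
ft_force: [-2.9, 2.0, 12.8]
grip_width: 0.0098
```

Call:
{"fn": "carry_out", "kwargs": {
  "steps": [
    [[0,0,0.05],0,1],
    [[0,0,0],0,0.85],
    [[0,0,0],0,0.7],
    [[0,0,0],0,0.5],
    [[0,0,0],0,0.4],
    [[0,0,0],0,0.4],
    [[0,0,0],0,0.4]
  ]
}}

```text
time: 20.15
position: [0.5852, 0.0297, 0.1709]
tool_rot: [0.993, 0.115, 0.019, -0.005]
ft_force: [-0.1, -0.2, 0.4]
grip_width: 0.0451
```

Call:
{"fn": "carry_out", "kwargs": {
  "steps": [
    [[0,0,1],0,0.4],
    [[0,0,2],0,0.4],
    [[0,0,3],0,0.4],
    [[0,0,3],0,0.4],
    [[0,-4,1],0,0.4],
    [[0,-5,0],0,0.4],
    [[0,-5,0],0,0.4],
    [[0,-4,0],0,0.4],
    [[0,0,0],0,0.4]
  ]
}}

```text
time: 21.05
position: [0.5852, -0.155, 0.2821]
tool_rot: [0.993, 0.118, 0.022, -0.002]
ft_force: [1.0, 0.0, -0.9]
grip_width: 0.052
```

Run:
```python
from h import *
o=robot.get_obs(); print(o['position'],o['ft_force'])
t=shot('top','t9.png');s=shot('scene','s9z.png')
D=np.array([.5835,.028]);o4=[]
for c,(x,y) in((t,(195,105)),(s,(215,125))):
    i=cv2.resize(c['pixels'][y:y+100,x:x+100],(400,400),interpolation=cv2.INTER_CUBIC)[:,:,::-1].copy()
    for r,z,col in((.042,.124,(0,255,255)),(.036,.134,(0,0,255))):
        q=np.array([proj(c,[D[0]+r*np.cos(a),D[1]+r*np.sin(a),z]) for a in np.radians(range(0,360,5))]); cv2.polylines(i,[np.int32((q+.5-[x,y])*4)],1,col)
    o4.append(i)
cv2.imwrite('pics/fin.png',np.hstack(o4))
a=load('t1.png')['pixels'];b=t['pixels']; # bystander shift check
for n,u,v in(('tin',291,164),('disp',199,174),('sugar',323,95),('mug',372,232)):
    T=a[v-14:v+14,u-14:u+14]; r=cv2.matchTemplate(b[v-22:v+22,u-22:u+22],T,cv2.TM_CCOEFF_NORMED); print(n,np.array(cv2.minMaxLoc(r)[3])-8,r.max())
```

```text
[ 0.585222   -0.15504513  0.28212968] [ 1.01368307  0.00604417 -0.86828157]
tin [-1  0] 0.44651774
disp [0 0] 0.9981895
sugar [-6  4] 0.47871342
mug [2 7] 0.6425777
```

View pics/fin.png

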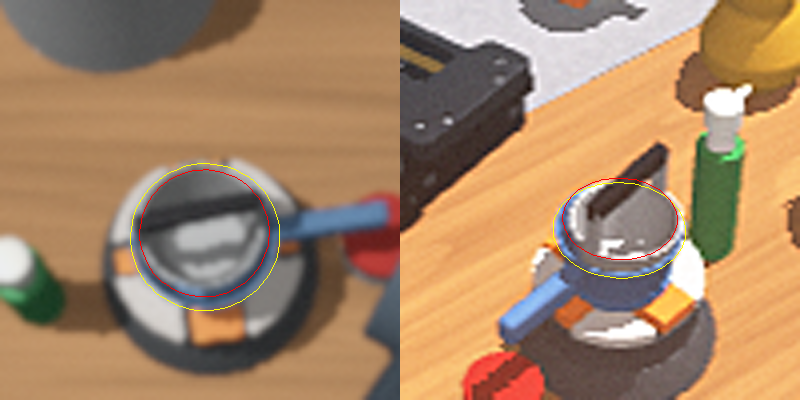

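```bash
python3 -c "
from rig import robot
print(robot.get_obs()['joint_velocities'].round(3)); robot.hand_in()"
```

```text
[ 0.041 -0.002  0.025  0.01   0.004  0.001]
the job is handed in; nothing more can be done
```

I handed the job in at about 21 s, with the blue dripper keyed and pressed home and the basket nested in it. No verdict came back.

- **Dripper:** I nudged the handle counter-clockwise, away from the green dispenser, from about 207° to about 279° in the world frame. The ears fell into the slots and the handle would turn no further. I then pressed on the cup floor with closed fingers. The force rose to 18 N at the height expected for home, and the picture afterwards showed the ears down in the slots.
- **Basket:** I gripped it by the bar, carried it over and lowered it until it touched at the expected nested height (12.8 N contact). Then I let go and withdrew. In the final top and scene views its rim matched the predicted nested position to within about 2 mm by eye.
- **Bystanders:** The image check showed no shift of the dispenser. The check gave no usable result for the tin, sugar bowl and mug (poor template matches, probably because the arm was in the picture). I did not check the kettle, gourd and jar numerically. I felt no contact with any bystander, and all moves were planned clear of them.
- **Disagreements:** The first wrist-camera views disagreed with the other two cameras by about 5 mm, so I used the other two. The tool also drifted to about 2–3° of tilt during the run.

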